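# Prime the hand pump and shut its toggle valve

### The arm

A 6-joint arm with a two-finger parallel gripper is mounted at the origin on a cart in front of the work surface, level with it; the furniture and walls round the work are solid. World frame = base frame: x ahead of the robot, y to its left, z up, the work surface at z = 0. Lengths are in m, angles in rad, forces in N, time in s.
With the tool pointing down it reaches from about 0.325 to 0.85 m from the base axis. Payload 15.5 kg.
Tool frame: the origin (TCP) lies between the finger pads; the fingertips stand manip.tip_reach ahead of it and the grasp point (between the pads) lies 11 mm behind it (manip.tip_reach is the distance from the TCP to the fingertips, in m); z points along the fingers, y is the line along which they close (so a half turn about z gives the same grasp; the last joint's range is limited). The gripper opens to 91 mm and grips with 3 to 60 N. Pads are 32 mm wide; open, the fingers measure 118 mm over their backs; the gripper's body (76 mm by 178 mm) begins 60 mm behind the grasp point.
Start: joints at [1.206, 0.494, 1.345, -0, 1.302, -0.096], TCP at [0.166, 0.603, 0.222] pointing down, gripper open.
Joint ranges: [-2.91, 2.91], [-0.82, 2.16], [0.22, 2.67], [-1.22, 4.37], [0.12, 2.79], [-3.08, 3.08]. Speed limits (rad/s): [1.89, 1.89, 2.57, 3.01, 3.01, 3.01].

### API

Orientations are given as a rotation vector (axis times angle).
In Python, from bench import manip, optics, close_job gives the robot as it stands. The module is installed in compiled form; this text tells all that it offers.
- The arm moves only by the tool carry_out, never from a script. Its argument "increments" is a list of rows, each an object of numbers: "ax", "ay", "az": the turn, a rotation vector about the tool's x, y, z in degrees; "x", "y", "z": the shift along the tool's x, y, z in cm; "claw": the closure, from 0 (fully open) to 1 (shut). A call has 1 to 8 rows; each row shifts and turns the commanded pose from where the row before left it, along the tool's axes as they then stand; what a row does not reach is not made up. A row lasts 1/8 s, in which the tool goes at most 62.5 mm and 10.7 degrees, less where a joint would pass 70% of its speed; a pose out of reach is approached as far as the arm can. A call with a gripper value outside its range is refused whole. The fingers move at their own pace and stop on an object; the grip force is fixed at half the most. Time passes only in rows, so rows that do not move let the fingers close. It gives the time, the measured TCP pose, the force, the opening and the grip force at its end, in the units of the state.
- manip.get_obs(): the state, without advancing time (a new reading comes with each control period).
- optics.read_camera(name): name is "side" or "top" or "wrist"; returns a dict with "frame" (384x512x3 uint8, red, green, blue), "vfov" (degrees; the focal length in pixels is half the picture's height over the tangent of half this angle, whatever the lens; pixels are square), "cx", "cy" (the principal point, pixels), "world_to_cam" (4x4, takes a point from world to camera coordinates). Camera axes: x right, y down, z forward; pixel columns grow to the right and rows downward; lengths in m; the calibration is good to about 2 mm. The wrist camera is an equidistant fisheye: a pixel r from the principal point sees the ray r / f radians off the axis. A picture is of the moment at which its call begins. There is no depth.
- close_job(): hands the job in; it is judged then, once.
The state is a dict: "time": time; "joint_positions": joint angles; "dq": joint speeds; "joint_torque": joint torques, N m; "position": TCP position; "tool_rot": TCP orientation; "contact_force": force on the tool from outside, world axes, zero at the start; "moment": the same for the moment, N m; "gripper_width": opening from 0.0 (shut) to 1.0 (fully open); "grasp_force": force on a finger pad.
Only numpy, scipy, OpenCV 4.12 (cv2) and the standard library are available. Lean on these libraries where they do the work, as an engineer would, in place of code of your own. Each camera call takes 0.05 s, during which the arm holds its last target. There are 200 camera calls.

### The job

Prime the hand pump: with the fingertips press its round plunger cap all the way down and let it spring right back up, again and again, until the slim indicator pin in the tube beside it stands fully out; then push the toggle valve's ball lever up and over towards the barrel until it meets its stop, and come clear. Only press and push: pick nothing up, never touch the indicator pin, and leave the small loose things round the pump as they stand.

Things in the scene. Friction and masses are not known exactly. Their poses are not given: they have to be found in the camera images.
- pump: the hand priming pump, bolted to the worktop: an aluminium base plate 90 mm (x) by 217 mm (y), 10 mm thick, carrying in a row along y a thick upright barrel (48 mm across, top at 115 mm), the indicator tube (30 mm across, top at 85 mm) 48 mm to the barrel's +y side, and a small steel toggle valve 112 mm to its -y side. Origin: on the barrel's axis at the underside of the plate (worktop height); z up, y along the row from valve to indicator tube.
- cap_top (a point): the middle of the flat top of the plunger's black round cap (46 mm across, 16 mm thick) above the barrel; 182 mm above the worktop when the plunger is up, 162 mm when it is fully down
- plunger (a joint): how far the plunger is pressed down, in m: 0 up (a spring returns it there), 0.020 fully down at its stop. About 6 N starts it, about 12 N holds it at the bottom.
- pin (a joint): how far the indicator pin has come out of its tube, in m: starts somewhere between 0 and 0.016, about 0.049 is fully out. A full plunger stroke (at least 17 mm down, and all the way back up) ratchets it out by about 10 mm, the first stroke by 5 to 19 mm; it stays where it is between strokes. Strokes shorter than 17 mm may do nothing. When it is fully out more strokes move it no further.
- pin_tip (a point): the tip of the slim steel indicator pin (10 mm across, upright) that stands out of the indicator tube; 90 mm above the worktop at joint value 0 (5 mm out of the tube), 139 mm when fully out, when a thin brass collar on it shows just above the tube. It always stays below the plunger cap.
- lever (a joint): angle in rad of the toggle valve's lever: 0 leaning out (to the -y side of the pump, 26 degrees from upright) = open; grows as the lever is pushed up and over towards the barrel; 0.80 at its stop, 20 degrees past upright = shut. It starts between 0 and 0.15 and stays where it is left (stiff: about 1 N at the ball).
- lever_ball (a point): centre of the smooth, slippery black ball (18 mm across) at the end of the 72 mm long toggle lever. The lever turns about a line along the pump's x axis at pump (0, -112 mm, 45 mm); the ball is 110 mm above the worktop at joint value 0, 117 mm at its highest.
- vial_1: loose sample vial, 12 mm across and 36 mm tall, near the pump's front; bystander. Origin: centre of its underside.
- vial_2: loose sample vial, 12 mm across and 36 mm tall, behind the pump; bystander. Origin: centre of its underside.
- syringe_filter: loose white disc filter with a short spigot, 25 mm across, 14 mm tall, in front of the pump; bystander. Origin: centre of its underside.
- brass_union: loose brass tube fitting, 10 x 22 x 11 mm, behind the pump; bystander. Origin: centre of its underside.
- bottle_mini: loose small clear bottle with a screw cap, 44 mm across and 89 mm tall, to the left (+y) of the pump; bystander. Origin: centre of its underside.

How it is judged:
On the way, in this order (a step that is already met when the one before it is completed fails the run):
1. the indicator pin is fully out, with the plunger back up (value of joint pin above 0.0455 m and value of joint plunger below 0.004 m), for 0.1 s.
2. the toggle lever is pushed over to its stop (value of joint lever above 0.65 rad), for 0.2 s.
At the end, for the whole second after the job is handed in: the indicator pin stands at least 45.5 mm out, the plunger has sprung back to within 4 mm of the top, the lever is within 0.15 rad of its stop on the barrel side, and the loose things are at rest (all of step 1 and value of joint lever above 0.65 rad and linear speed of each of vial_1, vial_2, syringe_filter, brass_union, bottle_mini below 0.02 m/s); the robot touches nothing.
It fails at once if the indicator pin is touched (contact force between pin_c0 and the fingers above 0.3 N or contact force between pin_c0 and the arm above 0.3 N).
It fails at once if a loose thing round the pump is lifted, tipped or moved by more than 20 mm (distance of any of vial_1, vial_2, syringe_filter, brass_union, bottle_mini from where it was at the start of the episode above 0.02 m or angle between any of vial_1, vial_2, syringe_filter, brass_union, bottle_mini's own z axis and vertical above 0.5 rad).
It also fails if it takes over 48 s, if anything falls off the work surface, if the arm or the gripper's body presses on something with over 40 N, if the wrist force passes 120 N, or if a joint passes its speed limit or range.

## Working session

There is one attempt and no reset: what is moved stays moved. The work goes in short steps, Python scripts to look and compute and a tool call to move; the robot and the scene stay as the last step left them, time stands still between calls to the robot, and variables do not carry over. Pictures are saved under pics/ and viewed, at most 10 in all, crops included, and the job is handed in when it is done.

Besides the shell and the picture viewer there is one more tool, called by a JSON object that holds its "api" and its "payload", one argument or row to a line. carry_out: Moves the arm, as the interface text tells. Its arguments: {"type":"object","properties":{"increments":{"type":"array"}},"required":["increments"]}

```bash
mkdir -p pics; cat > h.py <<'E'
import numpy as np, cv2
from bench import manip, optics, close_job
from scipy.spatial.transform import Rotation as R
def cam(n,save=None):
    c=optics.read_camera(n); c['f']=192/np.tan(np.radians(c['vfov'])/2)
    if save: cv2.imwrite('pics/'+save,c['frame'][:,:,::-1])
    return c
def proj(c,p):
    q=c['world_to_cam']@np.append(p,1); return c['cx']+c['f']*q[0]/q[2], c['cy']+c['f']*q[1]/q[2]
def ray(c,u,v):
    W=c['world_to_cam']; Rm=W[:3,:3]; o=-Rm.T@W[:3,3]
    d=Rm.T@np.array([(u-c['cx'])/c['f'],(v-c['cy'])/c['f'],1]); return o,d/np.linalg.norm(d)
def onz(c,u,v,z):
    o,d=ray(c,u,v); return o+d*(z-o[2])/d[2]
E
python3 - <<'E'
from h import *
a=cam('top','top0.png');b=cam('side','side0.png')
for c in(a,b): print(c['vfov'],c['cx'],c['cy'],np.round(c['world_to_cam'],3).tolist())
o=manip.get_obs(); print(o, manip.tip_reach)
print(np.round(R.from_rotvec(o['tool_rot']).as_matrix(),3))
cv2.imwrite('pics/both0.png',np.vstack([a['frame'],b['frame']])[:,:,::-1]) if 0 else None
E
```

```text
49.39089103486691 254.41304475132577 190.46814467321224 [[-0.002, -1.0, -0.002, 0.28], [-0.979, 0.002, -0.205, 0.471], [0.205, 0.002, -0.979, 0.988], [0.0, 0.0, 0.0, 1.0]]
47.59504097724974 255.64631644123745 191.38822283986264 [[0.957, -0.29, -0.011, -0.351], [-0.145, -0.445, -0.884, 0.308], [0.251, 0.847, -0.468, 0.644], [0.0, 0.0, 0.0, 1.0]]
{'time': 0.1, 'joint_positions': array([ 1.20650159e+00,  4.94117602e-01,  1.34603790e+00,  2.99899011e-05,
        1.30251494e+00, -9.54964498e-02]), 'dq': array([ 0.00151715, -0.00172326, -0.00157131, -0.00193741,  0.00124311,
        0.00187001]), 'joint_torque': array([ 2.02570671e-03, -8.80238414e+01, -3.82546878e+01,  7.08935363e-02,
        4.83456929e-02, -2.86345838e-06]), 'position': array([0.16585336, 0.6022594 , 0.22141063]), 'tool_rot': array([-4.20933047e-01, -3.11298845e+00,  1.63794718e-03]), 'contact_force': array([-0.60047902,  0.06873008, -0.47386492]), 'moment': array([-0.01652322, -0.00984808, -0.00170727]), 'grasp_force': 0.0, 'gripper_width': 1.0037301423629932} 0.008
[[-0.964  0.266 -0.   ]
 [ 0.266  0.964 -0.001]
 [ 0.    -0.001 -1.   ]]
```

View pics/top0.png

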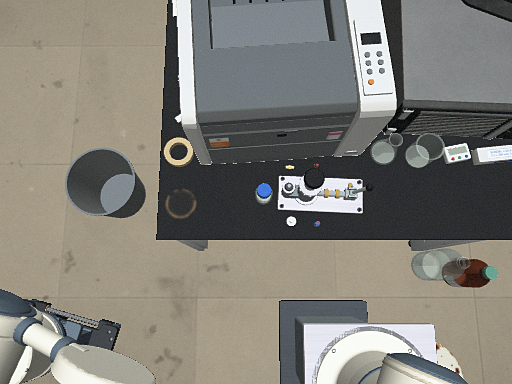

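View pics/side0.png

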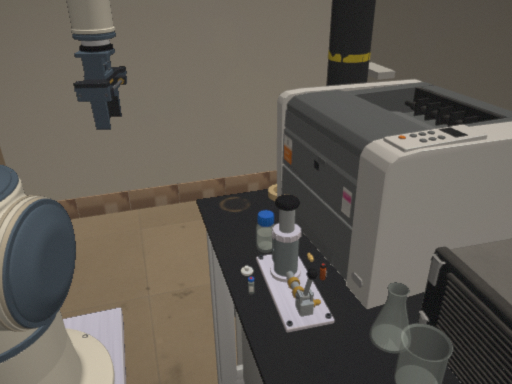

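The top view shows the cap near (314,178), the plate around (321,195) and the lever ball near (369,187). In the side view the cap top is near (287,202) and the ball near (312,273). I'll zoom in on both and triangulate.

```bash
python3 - <<'E'
from h import *
a=cam('top');b=cam('side')
A=cv2.resize(a['frame'][145:240,245:385],None,fx=5,fy=5,interpolation=2)[:290*2]
B=cv2.resize(b['frame'][190:335,225:345],None,fx=4,fy=4,interpolation=2)
cv2.imwrite('pics/ca.png',A[:,:,::-1]);cv2.imwrite('pics/cb.png',B[:,:,::-1])
def tri(ua,ub):
    o1,d1=ray(a,*ua);o2,d2=ray(b,*ub)
    s=np.linalg.lstsq(np.c_[d1,-d2],o2-o1,rcond=None)[0]
    p,q=o1+s[0]*d1,o2+s[1]*d2; return np.round((p+q)/2,3),round(np.linalg.norm(p-q),4)
print(tri((314,178),(287,202)),onz(a,314,178,.182),onz(b,287,202,.182))
print(tri((369,187),(312,273)))
g=a['frame'].min(2)>150; g[:170]=0; g[216:]=0; g[:,:272]=0; g[:,370:]=0
n,l,s,_=cv2.connectedComponentsWithStats(g.astype(np.uint8)); k=1+s[1:,4].argmax()
c=cv2.convexHull(np.argwhere(l==k)[:,::-1].astype(np.float32).copy())
r=cv2.minAreaRect(c); print(s[k],r)
bx=np.array([onz(a,*p,.01) for p in cv2.boxPoints(r)]);print(bx.round(3),bx.mean(0))
# machine front face on top edge
for u in (200,290,380): print(onz(a,u,162,0.0),onz(a,u,140,0.3))
E
```

```text
(array([0.474, 0.148, 0.174]), np.float64(0.0011)) [0.47114979 0.14941908 0.182     ] [0.46887268 0.13426718 0.182     ]
(array([0.467, 0.012, 0.113]), np.float64(0.0027))
[ 278  176   85   37 2042] ((320.4061584472656, 193.9717254638672), (84.80867004394531, 34.246910095214844), 2.726310968399048)
[[ 0.431  0.221  0.01 ]
 [ 0.521  0.215  0.01 ]
 [ 0.51  -0.004  0.01 ]
 [ 0.42   0.005  0.01 ]] [0.47065413 0.10940324 0.01      ]
[ 5.59156459e-01  4.22725621e-01 -2.22044605e-16] [0.51821567 0.3828174  0.3       ]
[0.55855895 0.18500956 0.        ] [0.5177614  0.21020484 0.3       ]
[ 0.55796199 -0.05248735  0.        ] [0.51730755 0.03775322 0.3       ]
```

View pics/ca.png

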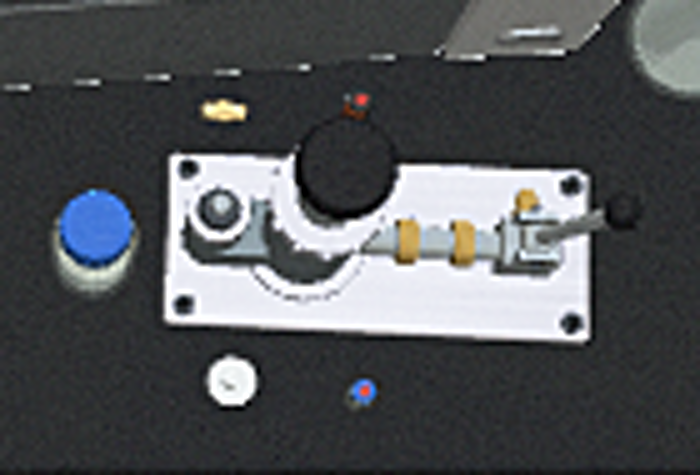

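View pics/cb.png

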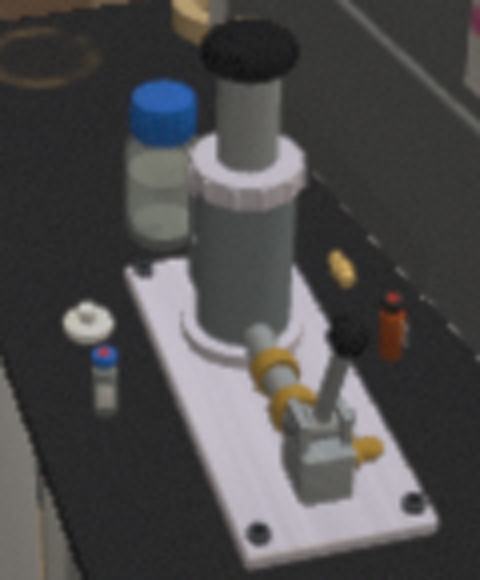

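The cap is at about (0.472, 0.148), pump yaw is about -2.7°, and the lever ball is at about (0.467, 0.012, 0.113). The machine face behind is at x≈0.56. I'll approach high with the fingers closed and the closing axis along the pump's y.

{"api": "carry_out", "payload": {
  "increments": [
    {"az": -6.3, "z": -1.5, "claw": 1},
    {"az": -6.4, "z": -1.5, "claw": 1},
    {"x": -2.7, "y": -3.6, "claw": 1},
    {"x": -2.7, "y": -3.6, "claw": 1},
    {"x": -2.7, "y": -3.6, "claw": 1},
    {"x": -2.7, "y": -3.6, "claw": 1},
    {"x": -2.7, "y": -3.6, "claw": 1},
    {"x": -2.7, "y": -3.6, "claw": 1}
  ]
}}

```text
schema error: expected keys ax, ay, az, x, y, z, claw
```

{"api": "carry_out", "payload": {
  "increments": [
    {"x": -2.7, "y": -3.6, "claw": 1},
    {"x": -2.7, "y": -3.6, "claw": 1},
    {"x": -2.7, "y": -3.6, "claw": 1},
    {"x": -2.7, "y": -3.6, "claw": 1},
    {"claw": 1}
  ]
}}

```text
schema error: expected keys ax, ay, az, x, y, z, claw
```

All keys are required in every row.

{"api": "carry_out", "payload": {
  "increments": [
    {"ax": 0, "ay": 0, "az": -6.3, "x": 0, "y": 0, "z": -1.5, "claw": 1},
    {"ax": 0, "ay": 0, "az": -6.4, "x": 0, "y": 0, "z": -1.5, "claw": 1},
    {"ax": 0, "ay": 0, "az": 0, "x": -2.7, "y": -3.6, "z": 0, "claw": 1},
    {"ax": 0, "ay": 0, "az": 0, "x": -2.7, "y": -3.6, "z": 0, "claw": 1},
    {"ax": 0, "ay": 0, "az": 0, "x": -2.7, "y": -3.6, "z": 0, "claw": 1},
    {"ax": 0, "ay": 0, "az": 0, "x": -2.7, "y": -3.6, "z": 0, "claw": 1},
    {"ax": 0, "ay": 0, "az": 0, "x": -2.7, "y": -3.6, "z": 0, "claw": 1},
    {"ax": 0, "ay": 0, "az": 0, "x": -2.7, "y": -3.6, "z": 0, "claw": 1}
  ]
}}

```text
time: 1.2
position: [0.3182, 0.3779, 0.2519]
tool_rot: [0.074, 3.141, -0.0]
contact_force: [-0.5, 0.7, -0.4]
gripper_width: 0.152
grasp_force: 0.0
```

{"api": "carry_out", "payload": {
  "increments": [
    {"ax": 0, "ay": 0, "az": 0, "x": -3, "y": -4, "z": 0, "claw": 1},
    {"ax": 0, "ay": 0, "az": 0, "x": -3, "y": -4, "z": 0, "claw": 1},
    {"ax": 0, "ay": 0, "az": 0, "x": -3, "y": -4, "z": 0, "claw": 1},
    {"ax": 0, "ay": 0, "az": 0, "x": -3, "y": -4, "z": 0, "claw": 1},
    {"ax": 0, "ay": 0, "az": 0, "x": -3, "y": -4, "z": 0, "claw": 1},
    {"ax": 0, "ay": 0, "az": 0, "x": 0, "y": 0, "z": 0, "claw": 1},
    {"ax": 0, "ay": 0, "az": 0, "x": 0, "y": 0, "z": 0, "claw": 1}
  ]
}}

```text
time: 2.08
position: [0.4577, 0.1724, 0.2518]
tool_rot: [-0.075, -3.14, -0.0]
contact_force: [-0.2, 0.8, 0.1]
gripper_width: 0.003
grasp_force: 0.0
```

{"api": "carry_out", "payload": {
  "increments": [
    {"ax": 0, "ay": 0, "az": 0, "x": -1.5, "y": -2.4, "z": 2, "claw": 1},
    {"ax": 0, "ay": 0, "az": 0, "x": 0, "y": 0, "z": 3, "claw": 1},
    {"ax": 0, "ay": 0, "az": 0, "x": 0, "y": 0, "z": 0, "claw": 1}
  ]
}}

```text
time: 2.45
position: [0.4701, 0.1483, 0.2006]
tool_rot: [-0.072, -3.137, 0.001]
contact_force: [-0.8, 1.2, 0.6]
gripper_width: 0.001
grasp_force: 0.0
```

```bash
python3 - <<'E'
from h import *
a=cam('top');b=cam('side')
A=cv2.resize(a['frame'][135:240,245:385],None,fx=4,fy=4,interpolation=2)
B=cv2.resize(b['frame'][130:335,225:345],None,fx=2.05,fy=2.05,interpolation=2)
B=cv2.resize(b['frame'][150:290,235:335],None,fx=2.1*2/1.4,fy=3,interpolation=2)
H=420;A=cv2.resize(A,(500,int(500*105/140)));A=np.pad(A,((0,H-A.shape[0]),(0,0),(0,0)))
B=cv2.resize(B,(300,H));cv2.imwrite('pics/c1.png',np.hstack([A,B])[:,:,::-1])
o=manip.get_obs();print(o['position'],o['contact_force'])
E
```

```text
[0.47160144 0.14852818 0.20258864] [0.05354671 0.5315005  0.38874004]
```

View pics/c1.png

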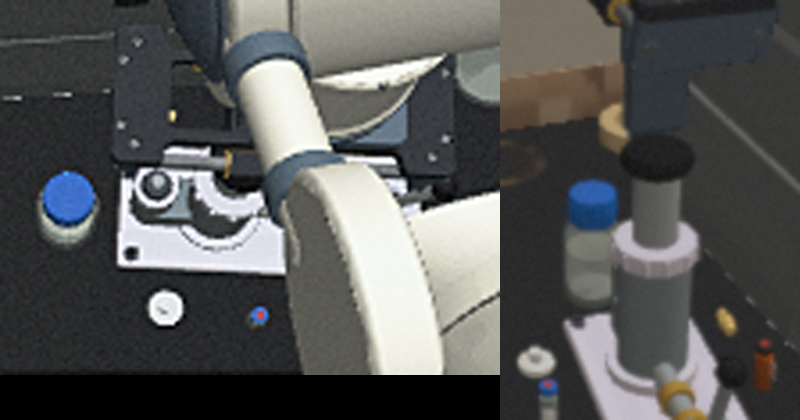

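The fingertips sit centred just above the cap. I'll make a first test stroke.

{"api": "carry_out", "payload": {
  "increments": [
    {"ax": 0, "ay": 0, "az": 0, "x": 0, "y": 0, "z": 1.3, "claw": 1},
    {"ax": 0, "ay": 0, "az": 0, "x": 0, "y": 0, "z": 1.0, "claw": 1},
    {"ax": 0, "ay": 0, "az": 0, "x": 0, "y": 0, "z": 1.0, "claw": 1},
    {"ax": 0, "ay": 0, "az": 0, "x": 0, "y": 0, "z": 0, "claw": 1}
  ]
}}

```text
time: 3.05
position: [0.4729, 0.1483, 0.1698]
tool_rot: [0.074, 3.138, 0.002]
contact_force: [-0.1, 2.7, 14.5]
gripper_width: 0.007
grasp_force: 7.4
```

Bottomed (tip at 0.162, 14.5 N). Now repeat the strokes.

{"api": "carry_out", "payload": {
  "increments": [
    {"ax": 0, "ay": 0, "az": 0, "x": 0, "y": 0, "z": -1.4, "claw": 1},
    {"ax": 0, "ay": 0, "az": 0, "x": 0, "y": 0, "z": -1.4, "claw": 1},
    {"ax": 0, "ay": 0, "az": 0, "x": 0, "y": 0, "z": 0, "claw": 1},
    {"ax": 0, "ay": 0, "az": 0, "x": 0, "y": 0, "z": 0, "claw": 1},
    {"ax": 0, "ay": 0, "az": 0, "x": 0, "y": 0, "z": 1.4, "claw": 1},
    {"ax": 0, "ay": 0, "az": 0, "x": 0, "y": 0, "z": 1.4, "claw": 1},
    {"ax": 0, "ay": 0, "az": 0, "x": 0, "y": 0, "z": 0, "claw": 1},
    {"ax": 0, "ay": 0, "az": 0, "x": 0, "y": 0, "z": 0, "claw": 1}
  ]
}}

```text
time: 4.05
position: [0.4725, 0.1477, 0.1696]
tool_rot: [0.074, 3.139, 0.001]
contact_force: [-6.9, -1.7, 36.2]
gripper_width: 0.006
grasp_force: 18.2
```

{"api": "carry_out", "payload": {
  "increments": [
    {"ax": 0, "ay": 0, "az": 0, "x": 0, "y": 0, "z": -1.4, "claw": 1},
    {"ax": 0, "ay": 0, "az": 0, "x": 0, "y": 0, "z": -1.4, "claw": 1},
    {"ax": 0, "ay": 0, "az": 0, "x": 0, "y": 0, "z": 0, "claw": 1},
    {"ax": 0, "ay": 0, "az": 0, "x": 0, "y": 0, "z": 0, "claw": 1}
  ]
}}

```text
time: 4.55
position: [0.4714, 0.1475, 0.1961]
tool_rot: [-0.074, -3.139, 0.0]
contact_force: [0.3, 0.3, -0.6]
gripper_width: 0.002
grasp_force: 0.0
```

{"api": "carry_out", "payload": {
  "increments": [
    {"ax": 0, "ay": 0, "az": 0, "x": 0, "y": 0, "z": 1.4, "claw": 1},
    {"ax": 0, "ay": 0, "az": 0, "x": 0, "y": 0, "z": 1.3, "claw": 1},
    {"ax": 0, "ay": 0, "az": 0, "x": 0, "y": 0, "z": 0, "claw": 1},
    {"ax": 0, "ay": 0, "az": 0, "x": 0, "y": 0, "z": 0, "claw": 1},
    {"ax": 0, "ay": 0, "az": 0, "x": 0, "y": 0, "z": -1.4, "claw": 1},
    {"ax": 0, "ay": 0, "az": 0, "x": 0, "y": 0, "z": -1.3, "claw": 1},
    {"ax": 0, "ay": 0, "az": 0, "x": 0, "y": 0, "z": 0, "claw": 1},
    {"ax": 0, "ay": 0, "az": 0, "x": 0, "y": 0, "z": 0, "claw": 1}
  ]
}}

```text
time: 5.55
position: [0.4714, 0.1475, 0.1962]
tool_rot: [-0.074, -3.14, 0.0]
contact_force: [-0.2, -0.2, -0.0]
gripper_width: 0.003
grasp_force: 0.0
```

{"api": "carry_out", "payload": {
  "increments": [
    {"ax": 0, "ay": 0, "az": 0, "x": 0, "y": 0, "z": 1.4, "claw": 1},
    {"ax": 0, "ay": 0, "az": 0, "x": 0, "y": 0, "z": 1.3, "claw": 1},
    {"ax": 0, "ay": 0, "az": 0, "x": 0, "y": 0, "z": 0, "claw": 1},
    {"ax": 0, "ay": 0, "az": 0, "x": 0, "y": 0, "z": 0, "claw": 1},
    {"ax": 0, "ay": 0, "az": 0, "x": 0, "y": 0, "z": -1.4, "claw": 1},
    {"ax": 0, "ay": 0, "az": 0, "x": 0, "y": 0, "z": -1.3, "claw": 1},
    {"ax": 0, "ay": 0, "az": 0, "x": 0, "y": 0, "z": 0, "claw": 1},
    {"ax": 0, "ay": 0, "az": 0, "x": 0, "y": 0, "z": 0, "claw": 1}
  ]
}}

```text
time: 6.55
position: [0.4714, 0.1476, 0.1961]
tool_rot: [-0.074, -3.14, 0.0]
contact_force: [-0.5, -1.3, -0.4]
gripper_width: 0.003
grasp_force: 0.0
```

{"api": "carry_out", "payload": {
  "increments": [
    {"ax": 0, "ay": 0, "az": 0, "x": 0, "y": 0, "z": 1.4, "claw": 1},
    {"ax": 0, "ay": 0, "az": 0, "x": 0, "y": 0, "z": 1.3, "claw": 1},
    {"ax": 0, "ay": 0, "az": 0, "x": 0, "y": 0, "z": 0, "claw": 1},
    {"ax": 0, "ay": 0, "az": 0, "x": 0, "y": 0, "z": 0, "claw": 1},
    {"ax": 0, "ay": 0, "az": 0, "x": 0, "y": 0, "z": -1.4, "claw": 1},
    {"ax": 0, "ay": 0, "az": 0, "x": 0, "y": 0, "z": -1.3, "claw": 1},
    {"ax": 0, "ay": 0, "az": 0, "x": 0, "y": 0, "z": 0, "claw": 1},
    {"ax": 0, "ay": 0, "az": 0, "x": 0, "y": 0, "z": 0, "claw": 1}
  ]
}}

```text
time: 7.55
position: [0.4714, 0.1476, 0.1961]
tool_rot: [-0.074, -3.14, 0.0]
contact_force: [0.5, -0.1, -0.6]
gripper_width: 0.004
grasp_force: 0.0
```

{"api": "carry_out", "payload": {
  "increments": [
    {"ax": 0, "ay": 0, "az": 0, "x": 0, "y": 0, "z": 1.4, "claw": 1},
    {"ax": 0, "ay": 0, "az": 0, "x": 0, "y": 0, "z": 1.3, "claw": 1},
    {"ax": 0, "ay": 0, "az": 0, "x": 0, "y": 0, "z": 0, "claw": 1},
    {"ax": 0, "ay": 0, "az": 0, "x": 0, "y": 0, "z": 0, "claw": 1},
    {"ax": 0, "ay": 0, "az": 0, "x": 0, "y": 0, "z": -1.4, "claw": 1},
    {"ax": 0, "ay": 0, "az": 0, "x": 0, "y": 0, "z": -1.3, "claw": 1},
    {"ax": 0, "ay": 0, "az": 0, "x": 0, "y": 0, "z": 0, "claw": 1},
    {"ax": 0, "ay": 0, "az": 0, "x": 0, "y": 0, "z": 0, "claw": 1}
  ]
}}

```text
time: 8.55
position: [0.4714, 0.1475, 0.1961]
tool_rot: [-0.074, -3.14, 0.0]
contact_force: [-0.0, 0.1, -0.3]
gripper_width: 0.004
grasp_force: 0.0
```

```bash
python3 - <<'E'
from h import *
a=cam('top');w=cam('wrist')
A=cv2.resize(a['frame'][135:240,245:385],(500,375),interpolation=2)
cv2.imwrite('pics/c2.png',A[:,:,::-1])
# expected image of pin tip at joint values
P=np.array([.472,.148,0])+.048*np.array([.047,.999,0])
for z in (.085,.09,.136,.139):
    u,v=proj(a,P+[0,0,z]); print(z,((u-245)*500/140,(v-135)*500/140))
o=manip.get_obs();print(o['time'],o['position'],o['contact_force'])
E
```

```text
0.085 (np.float64(157.15605733839075), np.float64(183.0893852594871))
0.09 (np.float64(157.74689854944464), np.float64(181.48083486484379))
0.136 (np.float64(163.4676040091234), np.float64(165.90635757272887))
0.139 (np.float64(163.85954366187536), np.float64(164.83931168744598))
8.65 [0.47146823 0.14755253 0.19620321] [-0.40302311 -0.85002828 -0.23805427]
```

View pics/c2.png

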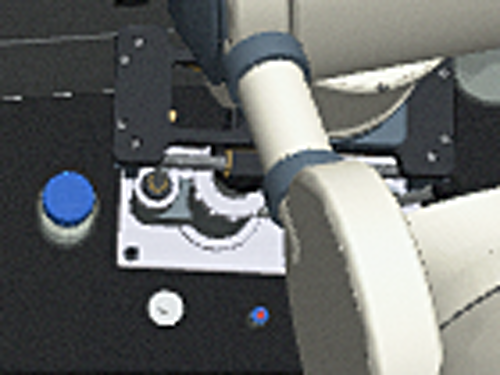

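The brass collar now shows above the tube at about (157,183), so the pin is out or nearly so. I'll add two strokes for margin, then back off along the pump's -y with a small tilt that keeps the gripper body clear of the cap.

{"api": "carry_out", "payload": {
  "increments": [
    {"ax": 0, "ay": 0, "az": 0, "x": 0, "y": 0, "z": 1.4, "claw": 1},
    {"ax": 0, "ay": 0, "az": 0, "x": 0, "y": 0, "z": 1.3, "claw": 1},
    {"ax": 0, "ay": 0, "az": 0, "x": 0, "y": 0, "z": 0, "claw": 1},
    {"ax": 0, "ay": 0, "az": 0, "x": 0, "y": 0, "z": 0, "claw": 1},
    {"ax": 0, "ay": 0, "az": 0, "x": 0, "y": 0, "z": -1.4, "claw": 1},
    {"ax": 0, "ay": 0, "az": 0, "x": 0, "y": 0, "z": -1.3, "claw": 1},
    {"ax": 0, "ay": 0, "az": 0, "x": 0, "y": 0, "z": 0, "claw": 1},
    {"ax": 0, "ay": 0, "az": 0, "x": 0, "y": 0, "z": 0, "claw": 1}
  ]
}}

```text
time: 9.65
position: [0.4715, 0.1476, 0.1962]
tool_rot: [-0.074, -3.14, 0.0]
contact_force: [-0.3, 0.1, -0.6]
gripper_width: 0.005
grasp_force: 0.0
```

{"api": "carry_out", "payload": {
  "increments": [
    {"ax": 0, "ay": 0, "az": 0, "x": 0, "y": 0, "z": 1.4, "claw": 1},
    {"ax": 0, "ay": 0, "az": 0, "x": 0, "y": 0, "z": 1.3, "claw": 1},
    {"ax": 0, "ay": 0, "az": 0, "x": 0, "y": 0, "z": 0, "claw": 1},
    {"ax": 0, "ay": 0, "az": 0, "x": 0, "y": 0, "z": 0, "claw": 1},
    {"ax": 0, "ay": 0, "az": 0, "x": 0, "y": 0, "z": -1.4, "claw": 1},
    {"ax": 0, "ay": 0, "az": 0, "x": 0, "y": 0, "z": -1.3, "claw": 1},
    {"ax": 0, "ay": 0, "az": 0, "x": 0, "y": 0, "z": 0, "claw": 1},
    {"ax": 0, "ay": 0, "az": 0, "x": 0, "y": 0, "z": 0, "claw": 1}
  ]
}}

```text
time: 10.65
position: [0.4714, 0.1476, 0.1961]
tool_rot: [-0.074, -3.14, 0.0]
contact_force: [-0.2, -0.7, -0.2]
gripper_width: -0.0
grasp_force: 0.0
```

{"api": "carry_out", "payload": {
  "increments": [
    {"ax": 0, "ay": 0, "az": 0, "x": 0, "y": 0, "z": -3, "claw": 1},
    {"ax": 0, "ay": 0, "az": 0, "x": 0, "y": -3.7, "z": -1, "claw": 1},
    {"ax": 0, "ay": 0, "az": 0, "x": 0, "y": -3.7, "z": 0, "claw": 1},
    {"ax": 0, "ay": 0, "az": 0, "x": 0, "y": -3.7, "z": 0, "claw": 1},
    {"ax": 0, "ay": 0, "az": 0, "x": 0, "y": -3.7, "z": 0, "claw": 1},
    {"ax": 0, "ay": 0, "az": 0, "x": 0, "y": -3.7, "z": 0, "claw": 1},
    {"ax": -10, "ay": 0, "az": 0, "x": 0, "y": 0, "z": 0, "claw": 1},
    {"ax": 0, "ay": 0, "az": 0, "x": 0, "y": 0, "z": 0, "claw": 1}
  ]
}}

```text
time: 11.65
position: [0.4629, -0.0393, 0.2361]
tool_rot: [0.082, 3.125, 0.275]
contact_force: [-0.9, 0.6, -0.1]
gripper_width: 0.006
grasp_force: 0.0
```

```bash
python3 - <<'E'
from h import *
a=cam('top');b=cam('side')
A=cv2.resize(a['frame'][135:240,245:385],(480,360),interpolation=2)
B=cv2.resize(b['frame'][170:330,215:355],(315,360),interpolation=2)
cv2.imwrite('pics/c3.png',np.hstack([A,B])[:,:,::-1])
o=manip.get_obs();print(o['time'],o['position'],o['contact_force'])
print(R.from_rotvec(o['tool_rot']).as_matrix().round(3))
E
```

```text
11.75 [ 0.46268687 -0.03757635  0.23629007] [ 0.43938411 -0.092795    0.70413184]
[[-0.999  0.049  0.007]
 [ 0.049  0.984  0.171]
 [ 0.002  0.171 -0.985]]
```

View pics/c3.png

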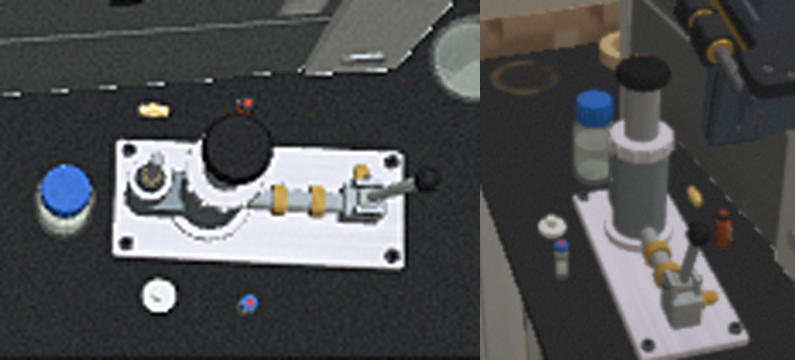

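The pin is fully out: its tip is at (157,158), and the collar clears the tube at (150,178). The plunger is up, the lever is still open with its ball at (428,179), and the loose things are undisturbed. Next, descend behind the ball.

{"api": "carry_out", "payload": {
  "increments": [
    {"ax": 0, "ay": 0, "az": 0, "x": 0, "y": -0.55, "z": 3.15, "claw": 1},
    {"ax": 0, "ay": 0, "az": 0, "x": 0, "y": -0.55, "z": 3.15, "claw": 1},
    {"ax": 0, "ay": 0, "az": 0, "x": 0, "y": -0.55, "z": 3.15, "claw": 1},
    {"ax": 0, "ay": 0, "az": 0, "x": 0, "y": -0.55, "z": 3.15, "claw": 1},
    {"ax": 0, "ay": 0, "az": 0, "x": 0, "y": 0, "z": 0, "claw": 1}
  ]
}}

```text
time: 12.38
position: [0.4617, -0.0353, 0.1076]
tool_rot: [-0.07, -3.129, -0.273]
contact_force: [0.5, 0.8, 0.2]
gripper_width: 0.003
grasp_force: 0.0
```

{"api": "carry_out", "payload": {
  "increments": [
    {"ax": 0, "ay": 0, "az": 0, "x": 0, "y": 0.98, "z": 0.17, "claw": 1},
    {"ax": 0, "ay": 0, "az": 0, "x": 0, "y": 0.98, "z": 0.17, "claw": 1},
    {"ax": 0, "ay": 0, "az": 0, "x": 0, "y": 0.98, "z": 0.17, "claw": 1},
    {"ax": 0, "ay": 0, "az": 0, "x": 0, "y": 0.98, "z": 0.17, "claw": 1},
    {"ax": 0, "ay": 0, "az": 0, "x": 0, "y": 0, "z": 0, "claw": 1}
  ]
}}

```text
time: 13.0
position: [0.465, 0.0035, 0.1093]
tool_rot: [0.072, 3.125, 0.273]
contact_force: [-0.4, -0.5, -0.7]
gripper_width: 0.006
grasp_force: 0.0
```

{"api": "carry_out", "payload": {
  "increments": [
    {"ax": 0, "ay": 0, "az": 0, "x": 0, "y": 0.98, "z": 0.17, "claw": 1},
    {"ax": 0, "ay": 0, "az": 0, "x": 0, "y": 0.98, "z": 0.17, "claw": 1},
    {"ax": 0, "ay": 0, "az": 0, "x": 0, "y": 0.69, "z": 0.12, "claw": 1},
    {"ax": 0, "ay": 0, "az": 0, "x": 0, "y": 0, "z": 0, "claw": 1}
  ]
}}

```text
time: 13.5
position: [0.4662, 0.0303, 0.1092]
tool_rot: [0.072, 3.125, 0.274]
contact_force: [-0.7, 0.8, -0.9]
gripper_width: 0.009
grasp_force: 0.0
```

{"api": "carry_out", "payload": {
  "increments": [
    {"ax": 0, "ay": 0, "az": 0, "x": 0, "y": 0.39, "z": 0.07, "claw": 1},
    {"ax": 0, "ay": 0, "az": 0, "x": 0, "y": 0.39, "z": 0.07, "claw": 1},
    {"ax": 0, "ay": 0, "az": 0, "x": 0, "y": 0, "z": 0, "claw": 1}
  ]
}}

```text
time: 13.88
position: [0.4667, 0.0378, 0.1092]
tool_rot: [0.073, 3.125, 0.274]
contact_force: [1.0, -0.2, -0.1]
gripper_width: 0.002
grasp_force: 0.0
```

{"api": "carry_out", "payload": {
  "increments": [
    {"ax": 0, "ay": 0, "az": 0, "x": 0, "y": 0.3, "z": 0.05, "claw": 1},
    {"ax": 0, "ay": 0, "az": 0, "x": 0, "y": 0.2, "z": 0.03, "claw": 1},
    {"ax": 0, "ay": 0, "az": 0, "x": 0, "y": 0, "z": 0, "claw": 1}
  ]
}}

```text
time: 14.25
position: [0.4669, 0.0428, 0.1093]
tool_rot: [0.073, 3.125, 0.273]
contact_force: [0.2, -0.4, 1.1]
gripper_width: 0.008
grasp_force: 0.0
```

```bash
python3 - <<'E'
from h import *
a=cam('top');b=cam('side')
A=cv2.resize(a['frame'][135:240,245:385],(480,360),interpolation=2)
B=cv2.resize(b['frame'][170:330,215:355],(315,360),interpolation=2)
cv2.imwrite('pics/c4.png',np.hstack([A,B])[:,:,::-1])
o=manip.get_obs();print(o['time'],o['position'],o['contact_force'])
E
```

```text
14.35 [0.46690801 0.04269536 0.10925229] [0.18925661 0.11118851 0.23803415]
```

View pics/c4.png

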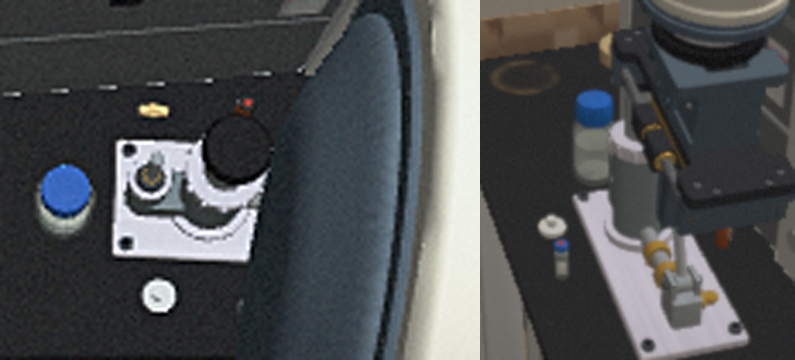

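The lever is past upright but there is no stop force yet, and the ball is hidden behind the fingers. I'll keep pushing in small steps.

{"api": "carry_out", "payload": {
  "increments": [
    {"ax": 0, "ay": 0, "az": 0, "x": 0, "y": 0.3, "z": 0.05, "claw": 1},
    {"ax": 0, "ay": 0, "az": 0, "x": 0, "y": 0.2, "z": 0.03, "claw": 1},
    {"ax": 0, "ay": 0, "az": 0, "x": 0, "y": 0, "z": 0, "claw": 1}
  ]
}}

```text
time: 14.72
position: [0.4673, 0.0451, 0.1091]
tool_rot: [0.071, 3.125, 0.266]
contact_force: [-5.4, -34.3, -0.9]
gripper_width: 0.004
grasp_force: 17.1
```

{"api": "carry_out", "payload": {
  "increments": [
    {"ax": 0, "ay": 0, "az": 0, "x": 0, "y": 0.2, "z": 0.03, "claw": 1},
    {"ax": 0, "ay": 0, "az": 0, "x": 0, "y": 0.1, "z": 0.02, "claw": 1},
    {"ax": 0, "ay": 0, "az": 0, "x": 0, "y": 0, "z": 0, "claw": 1}
  ]
}}

```text
time: 15.1
position: [0.4674, 0.0463, 0.109]
tool_rot: [0.07, 3.125, 0.262]
contact_force: [-8.0, -58.7, 0.2]
gripper_width: 0.007
grasp_force: 29.0
```

It is firmly on the stop. Back away and rise.

{"api": "carry_out", "payload": {
  "increments": [
    {"ax": 0, "ay": 0, "az": 0, "x": 0, "y": -1, "z": -0.17, "claw": 1},
    {"ax": 0, "ay": 0, "az": 0, "x": 0, "y": -2.5, "z": -0.43, "claw": 1},
    {"ax": 0, "ay": 0, "az": 0, "x": 0, "y": -4, "z": -0.7, "claw": 1},
    {"ax": 0, "ay": 0, "az": 0, "x": 0, "y": -4, "z": -0.7, "claw": 1},
    {"ax": 0, "ay": 0, "az": 0, "x": 0, "y": 0, "z": -4, "claw": 1},
    {"ax": 0, "ay": 0, "az": 0, "x": 0, "y": 0, "z": -4, "claw": 1},
    {"ax": 0, "ay": 0, "az": 0, "x": 0, "y": 0, "z": 0, "claw": 1},
    {"ax": 0, "ay": 0, "az": 0, "x": 0, "y": 0, "z": 0, "claw": 1}
  ]
}}

```text
time: 16.1
position: [0.4609, -0.0796, 0.1876]
tool_rot: [0.074, 3.125, 0.274]
contact_force: [0.2, 0.3, 0.3]
gripper_width: 0.001
grasp_force: 0.0
```

```bash
python3 - <<'E'
from h import *
a=cam('top');b=cam('side')
A=cv2.resize(a['frame'][135:240,245:385],(480,360),interpolation=2)
B=cv2.resize(b['frame'][170:330,215:355],(315,360),interpolation=2)
cv2.imwrite('pics/c5.png',np.hstack([A,B])[:,:,::-1])
o=manip.get_obs();print(o['time'],o['position'],o['contact_force'])
for l in (.65,.8):
    t=l-np.radians(26); p=np.array([.472,.148,0])+(-.112+.072*np.sin(t))*np.array([.047,.999,0])+[0,0,.045+.072*np.cos(t)]
    u,v=proj(a,p); print(l,(u-245)*24/7,(v-135)*24/7)
E
```

```text
16.2 [ 0.46061699 -0.07928715  0.18704503] [ 0.32887852  0.02696786 -0.32771123]
0.65 369.76291816217724 175.43148859977197
0.8 353.4754995155636 175.6808669177144
```

View pics/c5.png

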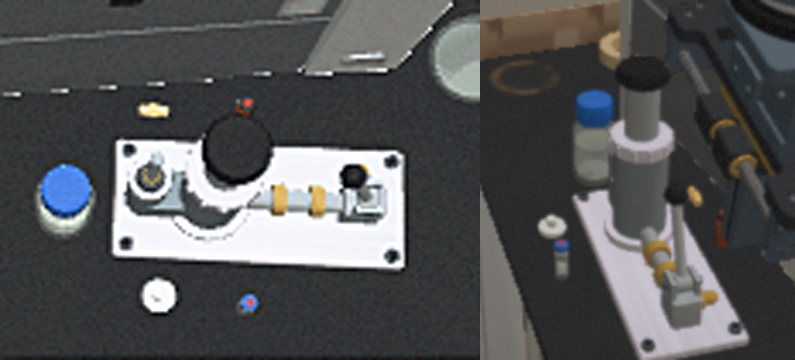

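The ball is at (353,175), which matches lever = 0.80. The pin is out, the cap is up, the loose things are unmoved and the gripper is clear.

```bash
python3 -c "
from bench import close_job
print(close_job())"
```

```text
the job is handed in; nothing more can be done
None
```

The job is handed in with no verdict shown; the last images show the pin fully out after 8 strokes, the plunger up, the lever on its stop at about 0.80 rad, the loose things unmoved and the gripper clear, at about 16 s of the 48 s limit.

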